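# Clear the bench dust hood and hold its sprung gate half open

### The job

The bench dust hood is to have its airflow read at half opening. Take the wooden offcut off the hood's scoop and put it in the plywood scrap bin, then pull the gate up by its wooden grip, against its springs, until its pointer stands at the long half-open mark, and finish holding it steady there with the gripper, because the gate shuts by itself when it is let go. Leave the mallet, chisel and marking gauge where they lie.

Things in the scene. Friction and masses are not known exactly. Their poses are not given: they have to be found in the camera images.
- hood: Sheet-metal dust hood fixed to the bench. Origin on the bench under the gate frame's middle, z up, air flows along +y. In mm: tapered hood y -130 (66 high, 200 wide in x) to the gate frame at y -8..8 (131 high); frame 150 wide, top z 148; 16 wide spring tubes at x -84 and 84, top z 151; duct elbow with flange behind it to y 168, top z 130.
- scoop (a point): Middle of the top of the hood's flat open scoop floor, on which the offcut lies: 200 mm wide (x) by 150 mm long (y), 4 mm above the bench, with side lips 3 mm thick and 15 mm high. 205 mm before the gate (at y -205 mm of the hood); the tapered hood's mouth is 75 mm from here towards +y. Axes as the hood's.
- half_mark (a point): The long (widest) half-open mark on the white upright scale strip that stands beside the gate, at x +114 mm of the hood, 246 mm above the bench. Strip 3 by 22 mm, its top 302 mm above the bench; dark marks every 25 mm of lift from shut to fully open. The gate's pointer is level with this mark at half open.
- gate (a joint): Lift of the gate (m): a steel blade sliding straight up out of the frame's top, with yoke, pointer and wooden grip on its upper end. 0 = shut (at rest), 0.100 = fully open, 0.050 = half open. Springs pull it shut: about 5.6 N when shut, rising 140 N per m of lift, plus 2 to 3.2 N of weight: about 15 N at half open. It falls shut when let go.
- gate_grip (a point): Centre of the gate's wooden grip: 90 mm long (x), 22 mm thick (y), 28 mm high; it rides up with the gate (196 mm above the bench when shut, 246 mm half open). Under it only the 4 mm blade (116 mm wide in x) down to the frame top at 148 mm. A 10 mm thick yoke runs at grip height from x -96 to +96 mm, its pointer to +110 mm. Axes as the hood's.
- offcut_mid (a point): Centre, half-way up, of the main block of the wooden offcut lying on the scoop: block 70 mm long along its x, 40 mm wide along its y, 30 mm high, with a sawn-off tenon 11 mm thick and 40 mm wide on its +x end, reaching to x +59 mm. 40 to 85 g. z up.
- bin: Open plywood scrap bin fixed on the bench, empty, 220 mm (its x) by 170 mm (its y) by 80 mm high, walls 8 mm, floor about 8 mm thick. Origin at the centre of its underside, z up. Stands either at the left or at the right of the hood.
- mallet: Joiner's mallet lying on the bench on the other side of the hood from the bin, about 325 mm long along its x: head 60 by 140 by 90 mm high centred at x +110 mm, wooden handle 26 mm wide towards -x to x -175 mm. Origin on the bench below the middle. Leave alone.
- chisel: Wood chisel, 275 mm long along its x (from -125 to +150 mm), 26 mm high, beyond the hood. Origin on its underside. Leave alone.
- marking_gauge: Wooden marking gauge, beam 200 mm long along its x, stock 62 mm wide and 45 mm high, beyond the hood. Origin on its underside at mid beam. Leave alone.
There are look-alikes about, which are no part of the job. Leave any red look-alike of the part that bears offcut_mid alone.

How it is judged:
By the outcome, as a careful person would: the job done as asked, in the order asked, and still so for the second after the job is handed in, while the arm keeps its last pose, push and grip.
It also fails if it takes over 58 s, if anything falls off the work surface, if the arm or the gripper's body presses on something with over 40 N, if the wrist force passes 120 N, or if a joint passes its speed limit or range.

### The arm

A 6-joint arm with a two-finger parallel gripper is mounted at the origin on the work surface. World frame = base frame: x ahead of the robot, y to its left, z up, the work surface at z = 0. Lengths are in mm, angles in rad, forces in N, time in s.
With the tool pointing down it reaches from about 350 to 925 mm from the base axis. Payload 6.4 kg.
Tool frame: the origin (TCP) lies on the front face of the gripper's body, between the roots of the fingers; the fingertips stand 97 mm ahead of it and the grasp point (between the pads) lies r.hold_point_z ahead of it (r.hold_point_z is the distance from the TCP to the grasp point, in mm); z points along the fingers, y is the direction in which the jaws open and shut (so a half turn about z gives the same grasp; the last joint's range is limited). The gripper opens to 94 mm and grips with 3 to 60 N. Pads are 16 mm wide; open, the fingers measure 119 mm over their backs; the gripper's body (75 mm by 177 mm) begins 78 mm behind the grasp point.
Start: joints at [1.015, 0.245, 1.558, -0, 1.339, -0.174], TCP at [242.183, 603.21, 302.655] pointing down, gripper open.
Joint ranges: [-3.13, 3.13], [-1.02, 2.26], [0.13, 2.54], [-0.95, 4.09], [0.21, 2.88], [-2.74, 2.74]. Speed limits (rad/s): [2.57, 2.57, 3.14, 3.14, 3.14, 3.14].

### API

Orientations are given as a unit quaternion [w, x, y, z].
In Python, from plant import r gives the robot as it stands.
- The arm moves only by the tool play_rows, never from a script. Its argument "motion" is a list of rows, each a list of 7 numbers: the turn, a rotation vector about the tool's x, y, z as a fraction of full scale, then the shift along the tool's x, y, z as a fraction of full scale, then the opening, from -1 (shut) to 1 (fully open). In form: [[rx, ry, rz, dx, dy, dz, fingers], ...]. A call has 1 to 20 rows; each row is the pose to reach, as a shift and turn from the pose measured when the call began, along the tool's axes at that moment; what a row does not reach only later rows make up. Full scale, the value 1, is 0.2 m for a shift and 45 degrees for a turn. A row lasts 1/10 s, in which the tool goes at most 50 mm and 8.59 degrees, less where a joint would pass 70% of its speed; a pose out of reach is approached as far as the arm can. A call with a number of a shift or a turn outside -1 to 1 is refused whole. A call with a gripper value outside its range is refused whole. The fingers move at their own pace and stop on an object; "force" is the grip in N (left out, the last holds). Time passes only in rows, so rows that repeat a pose let the fingers close. It gives the time, the measured TCP pose, the force and the opening at its end, in the units of the state.
- r.state(): the state, without advancing time (a new reading comes with each control period).
- r.read_camera(name): name is "scene" or "top" or "wrist"; returns a dict with "frame" (400x640x3 uint8, blue, green, red), "range_z" (400x640 float32, mm along the optical axis (not along the pixel's ray), 0 where there is no reading), "vfov" (degrees; the focal length in pixels is half the picture's height over the tangent of half this angle, whatever the lens; pixels are square), "cx", "cy" (the principal point, pixels), "cam_to_world" (4x4, takes a point from camera to world coordinates); the wrist camera has in their place "tool_from_camera" (4x4, takes a point from camera to tool coordinates, whose origin is the TCP and whose axes are the flange's). Camera axes: x right, y up, looking along -z (the intrinsics and any distortion apply to the point x, -y, -z); pixel columns grow to the right and rows downward; lengths in mm; the calibration is good to about 2 mm. A picture is of the moment at which its call begins: read the wrist's pose just before it.
- r.sign_off(): hands the job in, once; it reports no verdict.
The state is a dict: "time": time; "joint_positions": joint angles; "qvel": joint speeds; "joint_torque": joint torques, N m; "eef_pos": TCP position; "tool_rot": TCP orientation; "ft_force": force on the tool from outside, world axes, zero at the start; "torque": the same for the moment, N m; "grip_width": finger opening in mm.
Only numpy, scipy, OpenCV 4.12 (cv2) and the standard library are available. Lean on these libraries where they do the work, as an engineer would, in place of code of your own. Each camera call takes 0.05 s, during which the arm holds its last target.

## Working session

There is one attempt and no reset: what is moved stays moved. The work goes in short steps, Python scripts to look and compute and a tool call to move; the robot and the scene stay as the last step left them, time stands still between calls to the robot, and variables do not carry over. Pictures are saved under pics/ and viewed, and the job is handed in when it is done.

Besides the shell and the picture viewer there is one more tool, called after ">>>" in YAML: its name, and indented under it one key for each argument. play_rows: Moves the arm, as the interface text tells. Shift numbers are shares of 0.2 m and turn numbers shares of 45 degrees, none past 1 either way. Its arguments: {"type":"object","properties":{"motion":{"type":"array","items":{"type":"array","items":{"type":"number","minimum":-1,"maximum":1}}},"force":{"type":"number"}},"required":["motion"]}

```bash
mkdir -p pics; ls; cat > h.py <<'E'
import numpy as np, cv2
from plant import r
from scipy.spatial.transform import Rotation as R
def K(c):
    return 200/np.tan(np.radians(c['vfov']/2))
def T_tool(s):
    q=s['tool_rot'];T=np.eye(4);T[:3,:3]=R.from_quat([q[1],q[2],q[3],q[0]]).as_matrix();T[:3,3]=s['eef_pos'];return T
def cam(n):
    s=r.state();c=r.read_camera(n)
    c['M']=np.array(c['cam_to_world']) if n!='wrist' else T_tool(s)@np.array(c['tool_from_camera'])
    return c
def pts(c):
    f=K(c);z=c['range_z'];v,u=np.mgrid[0:z.shape[0],0:z.shape[1]]
    P=np.stack([(u-c['cx'])/f*z,-(v-c['cy'])/f*z,-z,np.ones_like(z)],-1)
    W=(P@c['M'].T)[...,:3];W[z==0]=np.nan;return W
def ray(c,u,v,h):
    f=K(c);d=c['M'][:3,:3]@np.array([(u-c['cx'])/f,-(v-c['cy'])/f,-1]);o=c['M'][:3,3]
    return o+d*(h-o[2])/d[2]
E
python3 - <<'E'
from h import *
print(r.state(), r.hold_point_z)
for n in ['scene','top','wrist']:
    c=cam(n);cv2.imwrite(f'pics/{n}0.png',c['frame']);print(n,[ (k,np.round(v,3) if not isinstance(v,str) else v) for k,v in c.items() if k not in('frame','range_z')])
    np.savez(f'{n}0.npz',**{k:v for k,v in c.items() if not isinstance(v,str)})
E
```

```text
pics
{'time': 0.0, 'joint_positions': array([ 1.01489540e+00,  2.45783363e-01,  1.55898586e+00, -4.09013837e-05,
        1.33867952e+00, -1.74112624e-01]), 'qvel': array([-3.88440567e-04, -4.05177056e-05, -2.91460434e-04, -2.18328389e-05,
       -1.62422465e-03, -6.79551699e-04]), 'joint_torque': array([ 1.05756221e-04, -4.15833271e+01, -3.14604878e+01,  6.84965006e-02,
        3.31799244e-02, -5.99828309e-05]), 'eef_pos': array([241.96712738, 602.84335853, 301.57996218]), 'tool_rot': array([-3.12683877e-04,  1.89732161e-01,  9.81835447e-01, -8.74009333e-04]), 'ft_force': array([-0.09803187,  0.30042865, -0.52627605]), 'torque': array([-0.02923797,  0.04992308, -0.02402458]), 'grip_width': 94.19041862473921} 78.39999999999999
scene [('vfov', np.float64(46.957)), ('cx', np.float64(323.698)), ('cy', np.float64(202.56)), ('cam_to_world', array([[ 1.690000e-01, -7.380000e-01,  6.530000e-01,  1.308760e+03],
       [ 9.850000e-01,  1.370000e-01, -1.000000e-01, -1.106830e+02],
       [-1.600000e-02,  6.610000e-01,  7.500000e-01,  1.049108e+03],
       [ 0.000000e+00,  0.000000e+00,  0.00000
[... 916 characters left out ...]
    [ 0.000000e+00,  0.000000e+00,  0.000000e+00,  1.000000e+00]]))]
wrist [('vfov', np.float64(66.351)), ('cx', np.float64(323.518)), ('cy', np.float64(205.463)), ('tool_from_camera', array([[ 1.0000e-03,  9.5900e-01,  2.8400e-01,  8.1799e+01],
       [ 1.0000e+00, -1.0000e-03,  0.0000e+00, -1.0060e+00],
       [ 1.0000e-03,  2.8400e-01, -9.5900e-01, -8.2733e+01],
       [ 0.0000e+00,  0.0000e+00,  0.0000e+00,  1.0000e+00]])), ('M', array([[ 3.72000e-01, -8.90000e-01, -2.63000e-01,  1.65747e+02],
       [ 9.28000e-01,  3.56000e-01,  1.08000e-01,  6.32540e+02],
       [-2.00000e-03, -2.84000e-01,  9.59000e-01,  3.84425e+02],
       [ 0.00000e+00,  0.00000e+00,  0.00000e+00,  1.00000e+00]]))]
```

View pics/scene0.png

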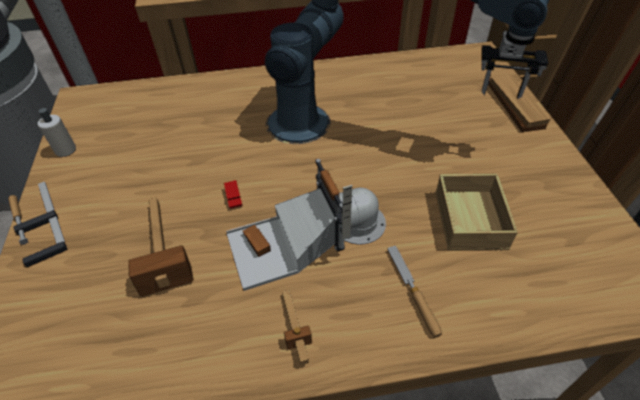

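View pics/top0.png

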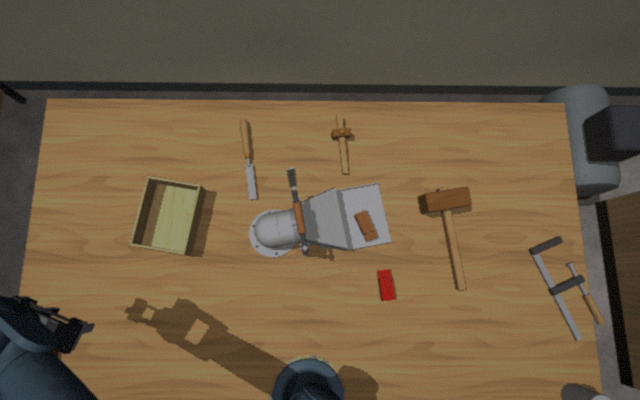

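Candidates for the offcut are the brown block with a tenon on the scoop at top (366,225) / scene (257,239), the red look-alike at top (386,285) / scene (233,194), and the brown gate grip at top (298,218), which is not the offcut. I choose the brown block on the scoop. The bin is at the left, top (168,218), and the mallet is at the right. Next I measure and take a close crop.

```bash
python3 - <<'E'
from h import *
c=dict(np.load('top0.npz'));W=pts(c);f=c['frame']
crop=f[160:310,240:420];cv2.imwrite('pics/crop1.png',cv2.resize(crop,None,fx=4,fy=4,interpolation=cv2.INTER_CUBIC))
hsv=cv2.cvtColor(f,cv2.COLOR_BGR2HSV)
for (u,v) in [(366,225),(358,192),(378,235),(298,218),(386,285),(168,218),(150,178),(280,230),(443,200),(320,220),(293,175),(305,245)]:
    print((u,v),np.round(W[v,u]),hsv[v,u])
# grid of heights near hood
print(np.round(W[165:255:6,255:400:8,2]).astype(int))
E
```

```text
(366, 225) [ 513. -185.   30.] [ 14 150 124]
(358, 192) [ 627. -166.    2.] [140   5 155]
(378, 235) [ 484. -227.    9.] [  8   8 124]
(298, 218) [505.  27. 214.] [ 14 148 141]
(386, 285) [ 326. -244.   26.] [  2 218 145]
(168, 218) [537. 450.  12.] [ 29  82 150]
(150, 178) [651. 490.  80.] [ 24  96 106]
(280, 230) [484.  82. 123.] [130   5 151]
(443, 200) [ 582. -415.   94.] [ 15 166 109]
(320, 220) [518. -36. 102.] [135   4 135]
(293, 175) [619.  41. 241.] [13 64 64]
(305, 245) [433.   8. 204.] [150   6  88]
[[                  -2                    0                    2
                     2                    0                    3
                     6                    3                    0
                     4                   -2                   25
                     0                   -1                   -2
                     4                   -2                    7
                     5]
 [                  -2                    3                    1
                     2                  288                  269
                    -4                  
[... 4986 characters left out ...]
   100
                    98                   90                   74
                     4                    2                    3
                     7                   11                    2
                     4]
 [                   5                    3                    9
                     8                    3                    1
                   207                    4                    2
                     5                    3                   31
                    14                    1                    1
                     0                    0                    0
                     1]]<stdin>:8: RuntimeWarning: invalid value encountered in cast
```

View pics/crop1.png

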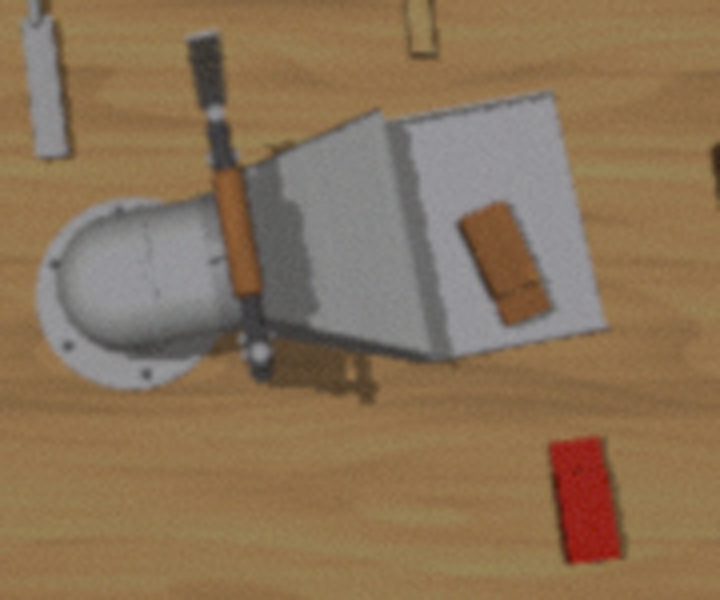

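```bash
python3 - <<'E'
from h import *
for n in ['top','scene']:
    c=dict(np.load(n+'0.npz'));f=c['frame'];W=pts(c)
    hsv=cv2.cvtColor(f,cv2.COLOR_BGR2HSV)
    roi=np.zeros(f.shape[:2],np.uint8)
    def fit(box,h,lo,hi,name):
        u0,v0,u1,v1=box
        m=cv2.inRange(hsv,lo,hi);q=np.zeros_like(m);q[v0:v1,u0:u1]=m[v0:v1,u0:u1]
        k,lab,st,_=cv2.connectedComponentsWithStats(q);i=1+np.argmax(st[1:,4])
        m=lab==i
        zz=W[...,2][m]
        v,u=np.nonzero(m); 
        P=np.array([ray(c,a,b,h)[:2] for a,b in zip(u,v)],np.float32)
        rect=cv2.minAreaRect(P);print(n,name,len(u),'z',np.nanpercentile(zz,[5,50,95]).round(),'rect',np.round(rect[0],1),np.round(rect[1],1),round(rect[2],1),'mean',P.mean(0).round(1))
        bx=cv2.boxPoints(rect);print(bx.round().tolist())
        return m
    if n=='top':
        fit((340,195,395,250),34,(5,90,60),(25,255,255),'offcut')
        fit((285,195,312,240),210,(5,90,60),(25,255,255),'grip')
        fit((370,260,405,310),30,(0,150,60),(10,255,255),'red')
        fit((120,165,210,265),80,(22,60,60),(35,130,255),'bin')
    else:
        fit((235,220,280,262),34,(5,90,40),(25,255,255),'offcut')
        fit((312,165,350,200),210,(5,90,40),(25,255,255),'grip')
    if n=='top':
        B=W[165:268,120:215].reshape(-1,3);B=B[(B[:,2]>70)&(B[:,2]<92)]
        r_=cv2.minAreaRect(B[:,:2].astype(np.float32));print('binrim',r_,len(B))
        f_=W[165:268,120:215].reshape(-1,3)
        # scoop/hood: yaw from grey mask
    S=W.reshape(-1,3)
    g=(hsv[...,1]<30)
    X=W[g&(W[...,2]>240)&(W[...,2]<310)&(W[...,1]<150)&(W[...,1]>-100)&(W[...,0]>550)]
    print('strip',len(X),np.nanmedian(X,0) if len(X) else None)
E
```

```text
top offcut 552 z [-3.  1.  6.] rect [ 523.5 -214.7] [119.7 179.1] 87.7 mean [ 519.5 -252.4]
[[432.0, -271.0], [611.0, -278.0], [615.0, -158.0], [436.0, -151.0]]
top grip 404 z [ -2. 208. 214.] rect [517.7  27.8] [105.3  71.7] 0.3 mean [528.3  31. ]
[[465.0, 63.0], [465.0, -8.0], [570.0, -8.0], [570.0, 64.0]]
top red 434 z [17. 30. 35.] rect [ 327.1 -241.9] [94.9 43.8] 7.9 mean [ 326.9 -241.8]
[[277.0, -227.0], [283.0, -270.0], [377.0, -257.0], [371.0, -214.0]]
top bin 2384 z [ 5. 10. 82.] rect [536.8 431.7] [166.1 220.4] 79.5 mean [524.  406.6]
[[413.0, 370.0], [630.0, 330.0], [660.0, 493.0], [444.0, 533.0]]
binrim ((538.12109375, 434.79693603515625), (173.14239501953125, 219.87550354003906), 80.25688171386719) 802
strip 11 [618.50470735  46.82540937 300.3847739 ]
scene offcut 431 z [19. 32. 37.] rect [ 524.1 -180. ] [101.3  41.2] 23.0 mean [ 525.7 -180.2]
[[469.0, -181.0], [486.0, -219.0], [579.0, -179.0], [563.0, -141.0]]
scene grip 704 z [ -3.   2. 211.] rect [511.4  40.6] [ 75.3 116. ] 79.3 mean [499.5  45.1]
[[447.0, 14.0], [561.0, -7.0], [575.0, 67.0], [461.0, 88.0]]
strip 160 [620.65443806  48.5741281  269.18766855]
```

```bash
python3 - <<'E'
from h import *
for n in ['top','scene']:
    c=dict(np.load(n+'0.npz'));f=c['frame'];W=pts(c)
    hsv=cv2.cvtColor(f,cv2.COLOR_BGR2HSV);br=cv2.inRange(hsv,(5,90,40),(25,255,255))>0
    def fit(sel,h,name):
        k,lab,st,_=cv2.connectedComponentsWithStats(sel.astype(np.uint8));m=lab==1+np.argmax(st[1:,4])
        v,u=np.nonzero(m);P=np.array([ray(c,a,b,h)[:2] for a,b in zip(u,v)],np.float32)
        print(n,name,len(u),[np.round(t,1) for t in cv2.minAreaRect(P)],'mean',P.mean(0).round(1),cv2.boxPoints(cv2.minAreaRect(P)).round().tolist(),'depthmean',np.nanmean(W[m],0).round(1))
        return m
    box=lambda x0,x1,y0,y1:(W[...,0]>x0)&(W[...,0]<x1)&(W[...,1]>y0)&(W[...,1]<y1)
    z=W[...,2]
    fit(br&box(450,600,-270,-120)&(z>26)&(z<45),34,'block')
    fit(br&box(450,600,-270,-120)&(z>12)&(z<45),34,'block+tenon')
    fit(br&box(420,620,-60,90)&(z>190)&(z<225),210,'grip')
    m=box(400,640,-60,110)&(z>188)&(z<225);v,u=np.nonzero(m);P=W[m];d=np.polyfit(P[:,0],P[:,1],1);print('yoke yaw',np.degrees(np.arctan(d[0])),'y at 508',np.polyval(d,508),P[:,0].min(),P[:,0].max())
    m=box(560,680,0,110)&(z>235);print('strip',np.nanmedian(W[m],0),m.sum())
    # scoop floor grey
    m=(hsv[...,1]<25)&(hsv[...,2]>110)&box(400,700,-320,-130)&(z<13)
    fit(m,4,'scoop')
E
```

```text
top block 292 [array([ 514. , -183.6]), array([86.6, 40.1]), np.float64(23.0)] mean [ 518.8 -181.7] [[466.0, -182.0], [482.0, -219.0], [562.0, -185.0], [546.0, -148.0]] depthmean [ 518.7 -181.6   34.4]
top block+tenon 360 [array([ 511.6, -184.5]), array([92., 41.]), np.float64(23.9)] mean [ 511.8 -184. ] [[461.0, -184.0], [478.0, -222.0], [562.0, -185.0], [545.0, -147.0]] depthmean [ 512.  -184.2   32.5]
top grip 230 [array([507.6,  24.9]), array([88.8, 19.9]), np.float64(11.5)] mean [507.8  25. ] [[462.0, 26.0], [466.0, 6.0], [553.0, 24.0], [549.0, 43.0]] depthmean [507.8  25.  210.4]
yoke yaw 10.794943801768802 y at 508 24.637319174978913 414.43040532513385 620.7637512821705
strip [618.91800316  45.90617717 274.65989179] 71
top scoop 1684 [array([ 549.3, -187. ]), array([198.6, 127.7]), np.float64(10.3)] mean [ 552.6 -191.6] [[440.0, -142.0], [463.0, -268.0], [658.0, -232.0], [636.0, -106.0]] depthmean [ 552.4 -191.4    5.2]
scene block 326 [array([ 519.5, -181.7]), array([91. , 39.8]), np.float64(23.8)] mean [ 525.5 -179. ] [[470.0, -182.0], [486.0, -218.0], [569.0, -182.0], [553.0, -145.0]] depthmean [ 524.9 -179.1   33.2]
scene block+tenon 424 [array([ 524.1, -180. ]), array([101.2,  41.2]), np.float64(23.0)] mean [ 525.1 -180.4] [[469.0, -181.0], [486.0, -219.0], [579.0, -179.0], [563.0, -141.0]] depthmean [ 522.5 -180.6   30.6]
scene grip 241 [array([516.4,  25.6]), array([101.4,  23.7]), np.float64(9.3)] mean [515.   25.7] [[464.0, 29.0], [468.0, 6.0], [568.0, 22.0], [565.0, 45.0]] depthmean [513.4  26.  208.3]
yoke yaw 11.025767968287308 y at 508 24.492029330629066 417.81189626634034 624.423803519524
strip [620.63292912  48.5741281  269.89833456] 194
scene scoop 1826 [array([ 546.3, -184.5]), array([193.2, 128.5]), np.float64(10.6)] mean [ 558.9 -191.6] [[440.0, -139.0], [463.0, -265.0], [653.0, -230.0], [629.0, -104.0]] depthmean [ 558.9 -191.6    4. ]
```

```bash
cat >> h.py <<'E'
def goto(grasp,yawdeg,steps=None):
    """grasp pt target (world mm), tool-x world yaw deg (mod 180). prints tool-frame delta"""
    s=r.state();T=T_tool(s)
    best=None
    tgt=np.array(grasp,float)+[0,0,r.hold_point_z]
    for k in (0,180,-180,360):
        a=np.radians(yawdeg+k);x=np.array([np.cos(a),np.sin(a),0]);z=np.array([0,0,-1.]);Rt=np.stack([x,np.cross(z,x),z],1)
        rv=R.from_matrix(T[:3,:3].T@Rt).as_rotvec()
        if best is None or np.linalg.norm(rv)<np.linalg.norm(best): best=rv
    d=T[:3,:3].T@(tgt-T[:3,3])
    print('t',round(s['time'],2),'tcp',np.round(s['eef_pos'],1),'toolx yaw',round(np.degrees(np.arctan2(T[1,0],T[0,0])),1),'q',np.round(s['joint_positions'],2),'w',round(s['grip_width'],1),'F',np.round(s['ft_force'],1))
    print('turn frac',np.round(best/np.radians(45),3),'shift frac',np.round(d/200,4))
E
python3 - <<'E'
from h import *
goto((521,-181,400),23.4)
goto((508,25,196),10.9)
goto((537,433,60),-10)
E
```

```text
t 0.15 tcp [242.  602.9 301.8] toolx yaw 158.1 q [ 1.01  0.25  1.56  0.    1.34 -0.17] w 94.2 F [-0.4  0.4  0.7]
turn frac [-2.000e-03 -1.000e-03 -1.006e+00] shift frac [-2.7546 -3.119  -0.8791]
t 0.15 tcp [242.  602.9 301.8] toolx yaw 158.1 q [ 1.01  0.25  1.56  0.    1.34 -0.17] w 94.2 F [-0.4  0.4  0.7]
turn frac [-0.002 -0.001 -0.728] shift frac [-2.3108 -2.186   0.1397]
t 0.15 tcp [242.  602.9 301.8] toolx yaw 158.1 q [ 1.01  0.25  1.56  0.    1.34 -0.17] w 94.2 F [-0.4  0.4  0.7]
turn frac [-0.002 -0.001 -0.264] shift frac [-1.6856 -0.2379  0.8171]
```

>>> play_rows:
  motion:
    - [0,0,-0.4,-0.2,-0.2,-0.4,0.5]
    - [0,0,-1,-0.9,-1,-0.8,0.5]
    - [0,0,-1,-0.9,-1,-0.8,0.5]
    - [0,0,-1,-0.9,-1,-0.8,0.5]
    - [0,0,-1,-0.9,-1,-0.8,0.5]
    - [0,0,-1,-0.9,-1,-0.8,0.5]
    - [0,0,-1,-0.9,-1,-0.8,0.5]
  force: 20

```text
time: 0.85
eef_pos: [335.5, 348.1, 464.5]
tool_rot: [0.001, -0.2, 0.98, -0.0]
ft_force: [0.5, 0.4, 0.3]
grip_width: 70.6
```

```bash
python3 - <<'E'
from h import *
goto((521,-181,380),23.4)
E
```

```text
t 0.85 tcp [335.5 348.1 464.5] toolx yaw -157.0 q [ 0.57 -0.25  1.76 -0.    1.63 -1.4 ] w 70.6 F [0.5 0.4 0.3]
turn frac [-0.001  0.003 -0.008] shift frac [ 0.181  -2.7975  0.0323]
```

>>> play_rows:
  motion:
    - [0,0,0,0.03,-0.5,0,0.5]
    - [0,0,0,0.06,-1,0,0.5]
    - [0,0,0,0.06,-1,0,0.5]
    - [0,0,0,0.06,-1,0,0.5]
    - [0,0,0,0.06,-1,0,0.5]

```text
time: 1.35
eef_pos: [403.9, 155.2, 464.3]
tool_rot: [0.001, -0.195, 0.981, -0.001]
ft_force: [0.1, 0.4, -0.1]
grip_width: 70.7
```

>>> play_rows:
  motion:
    - [0,0,0,0.03,-0.5,0,0.5]
    - [0,0,0,0.06,-1,0,0.5]
    - [0,0,0,0.06,-1,0,0.5]
    - [0,0,0,0.06,-1,0,0.5]
    - [0,0,0,0.06,-1,0,0.5]

```text
time: 1.85
eef_pos: [470.4, -37.3, 463.6]
tool_rot: [0.0, -0.193, 0.981, -0.001]
ft_force: [-0.2, 1.1, -0.4]
grip_width: 70.4
```

```bash
python3 - <<'E'
from h import *
goto((521,-181,200),23.4)
E
```

```text
t 1.85 tcp [470.4 -37.3 463.6] toolx yaw -157.7 q [-0.32 -0.27  1.78 -0.    1.63 -2.28] w 70.4 F [-0.2  1.1 -0.4]
turn frac [-0.002  0.    -0.025] shift frac [ 0.0382 -0.7597  0.9271]
```

>>> play_rows:
  motion:
    - [0,0,-0.02,0.02,-0.25,0,0.5]
    - [0,0,-0.02,0.04,-0.5,0,0.5]
    - [0,0,-0.02,0.04,-0.76,0,0.5]
    - [0,0,-0.02,0.04,-0.76,0.3,0.5]
    - [0,0,-0.02,0.04,-0.76,0.5,0.5]
    - [0,0,-0.02,0.04,-0.76,0.8,0.5]
    - [0,0,-0.02,0.04,-0.76,0.8,0.5]
    - [0,0,-0.02,0.04,-0.76,0.8,0.5]

```text
time: 2.65
eef_pos: [520.4, -179.8, 302.6]
tool_rot: [-0.001, -0.201, 0.98, 0.001]
ft_force: [-0.1, -0.2, 0.5]
grip_width: 70.4
```

```bash
python3 - <<'E'
from h import *
c=cam('wrist');goto((521,-181,27),23.4);f=c['frame'];W=pts(c);cv2.imwrite('pics/w1.png',f)
hsv=cv2.cvtColor(f,cv2.COLOR_BGR2HSV);br=cv2.inRange(hsv,(5,90,40),(25,255,255))>0
z=W[...,2];sel=br&(z>27)&(z<45)&(W[...,1]<-100)&(abs(W[...,0]-520)<80)
k,lab,st,_=cv2.connectedComponentsWithStats(sel.astype(np.uint8));m=lab==1+np.argmax(st[1:,4])
v,u=np.nonzero(m);P=np.array([ray(c,a,b,34)[:2] for a,b in zip(u,v)],np.float32);q=cv2.minAreaRect(P);print(q,cv2.boxPoints(q).round(),P.mean(0),np.nanmedian(z[m]))
E
```

```text
t 2.7 tcp [ 521.4 -180.6  305.3] toolx yaw -156.8 q [-0.54  0.01  1.81 -0.    1.32 -2.51] w 70.4 F [ 1.5 -0.1  1. ]
turn frac [-0.003  0.002 -0.004] shift frac [0.0038 0.001  0.9994]
((523.97412109375, -181.4265899658203), (70.49211883544922, 38.655147552490234), 23.00233268737793) [[ 484. -177.]
 [ 499. -213.]
 [ 564. -185.]
 [ 549. -150.]] [ 523.52625 -181.71942] 34.715175191088974
```

View pics/w1.png

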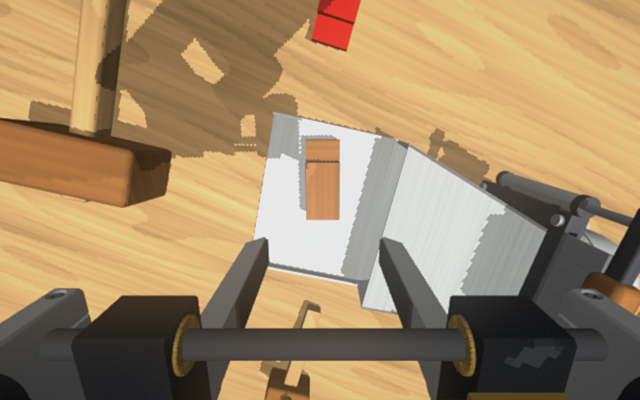

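The wrist view shows the brown block at (322,180), with its tenon beyond it at (322,150), aligned with the jaws. It measures 70.5 × 38.7 mm with its top at z 34.7, which fits the offcut. The red one is at (335,20). Now I descend.

>>> play_rows:
  motion:
    - [0,0,0,-0.01,0,0.2,0.5]
    - [0,0,0,-0.01,0,0.4,0.5]
    - [0,0,0,-0.01,0,0.6,0.5]
    - [0,0,0,-0.01,0,0.8,0.5]
    - [0,0,0,-0.01,0,0.9,0.5]
    - [0,0,0,-0.01,0,0.96,0.5]
    - [0,0,0,-0.01,0,0.99,0.5]
    - [0,0,0,-0.01,0,0.99,0.5]
    - [0,0,0,-0.01,0,0.99,-1]
    - [0,0,0,-0.01,0,0.99,-1]
    - [0,0,0,-0.01,0,0.99,-1]
    - [0,0,0,-0.01,0,0.99,-1]
    - [0,0,0,-0.01,0,0.99,-1]
    - [0,0,0,-0.01,0,0.99,-1]
  force: 20

```text
time: 4.1
eef_pos: [523.8, -180.1, 107.7]
tool_rot: [0.001, -0.201, 0.98, -0.001]
ft_force: [-0.4, 0.4, 3.7]
grip_width: 40.0
```

Gripped at 40.0 mm, the block's width. Now I lift.

>>> play_rows:
  motion:
    - [0,0,0,0,0,-0.1,-1]
    - [0,0,0,0,0,-0.3,-1]
    - [0,0,0,0,0,-0.5,-1]
    - [0,0,0,0,0,-0.75,-1]
    - [0,0,0,0,0,-1,-1]
    - [0,0,0,0,0,-1,-1]

```text
time: 4.7
eef_pos: [526.0, -181.3, 316.2]
tool_rot: [0.006, -0.201, 0.979, -0.006]
ft_force: [1.0, -0.1, -0.5]
grip_width: 40.1
```

>>> play_rows:
  motion:
    - [0,0,0,0,0,-0.25,-1]
    - [0,0,0,0,0,-0.5,-1]
    - [0,0,0,0,0,-0.75,-1]
    - [0,0,0,0,0,-0.9,-1]
    - [0,0,0,0,0,-0.9,-1]
    - [0,0,0,0,0,-0.9,-1]

```text
time: 5.3
eef_pos: [523.3, -179.7, 495.6]
tool_rot: [0.006, -0.201, 0.979, -0.006]
ft_force: [0.1, -0.7, -1.2]
grip_width: 39.7
```

```bash
python3 - <<'E'
from h import *
goto((537,433,420),0)
E
```

```text
t 5.3 tcp [ 523.3 -179.7  495.6] toolx yaw -156.8 q [-0.54 -0.08  1.56 -0.    1.65 -2.51] w 39.7 F [ 0.1 -0.7 -1.2]
turn frac [-0.016  0.017  0.516] shift frac [-1.2713  2.7878 -0.0414]
```

>>> play_rows:
  motion:
    - [0,0,0,-0.1,0.23,0,-1]
    - [0,0,0,-0.21,0.46,0,-1]
    - [0,0,0,-0.31,0.69,0,-1]
    - [0,0,0,-0.42,0.93,0,-1]
    - [0,0,0,-0.42,0.93,0,-1]
    - [0,0,0,-0.42,0.93,0,-1]

```text
time: 5.9
eef_pos: [526.9, 25.3, 490.9]
tool_rot: [0.004, -0.203, 0.979, -0.005]
ft_force: [0.3, -0.3, -0.4]
grip_width: 40.2
```

>>> play_rows:
  motion:
    - [0,0,0,-0.1,0.23,0,-1]
    - [0,0,0,-0.21,0.46,0,-1]
    - [0,0,0,-0.31,0.69,0,-1]
    - [0,0,0,-0.42,0.93,0,-1]
    - [0,0,0,-0.42,0.93,0,-1]
    - [0,0,0,-0.42,0.93,0,-1]

```text
time: 6.5
eef_pos: [530.7, 228.9, 487.3]
tool_rot: [0.003, -0.203, 0.979, -0.006]
ft_force: [-0.3, -0.2, -0.6]
grip_width: 39.9
```

>>> play_rows:
  motion:
    - [0,0,0.15,-0.1,0.23,0,-1]
    - [0,0,0.3,-0.21,0.46,0,-1]
    - [0,0,0.45,-0.31,0.69,0,-1]
    - [0,0,0.6,-0.42,0.92,0,-1]
    - [0,0,0.74,-0.42,0.92,0,-1]
    - [0,0,0.74,-0.42,0.92,0,-1]
    - [0,0,0.74,-0.42,0.92,0,-1]

```text
time: 7.2
eef_pos: [536.0, 428.9, 484.9]
tool_rot: [0.004, 0.087, 0.996, -0.005]
ft_force: [-0.5, -0.8, -0.5]
grip_width: 40.1
```

```bash
python3 - <<'E'
from h import *
goto((537,433,38),-10)
c=cam('top');cv2.imwrite('pics/t2.png',c['frame'])
E
```

```text
t 7.2 tcp [536.  428.9 484.9] toolx yaw 170.0 q [ 0.51  0.25  1.22 -0.01  1.66 -0.88] w 40.1 F [-0.5 -0.8 -0.5]
turn frac [-0.012  0.012  0.001] shift frac [0.016  0.0388 1.842 ]
```

View pics/t2.png

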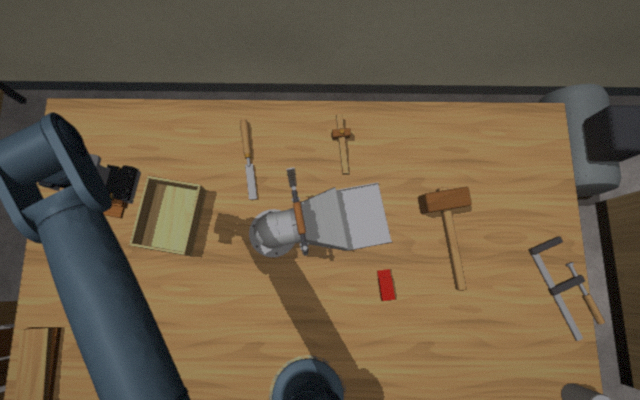

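The scoop is clear. The block at z≈400 shows at (117,208), shifted by parallax, and the TCP is over the bin's centre. Lowering it now.

>>> play_rows:
  motion:
    - [-0.01,0.01,0,0.01,0.02,0.25,-1]
    - [-0.01,0.01,0,0.016,0.039,0.5,-1]
    - [-0.01,0.01,0,0.016,0.039,0.75,-1]
    - [-0.01,0.01,0,0.016,0.039,0.98,-1]
    - [-0.01,0.01,0,0.016,0.039,0.98,-1]
    - [-0.01,0.01,0,0.016,0.039,0.98,-1]

```text
time: 7.85
eef_pos: [536.3, 434.0, 290.2]
tool_rot: [0.001, 0.087, 0.996, -0.001]
ft_force: [0.0, -0.2, 0.1]
grip_width: 39.6
```

```bash
python3 - <<'E'
from h import *
goto((537,433,37),-10)
E
```

```text
t 7.85 tcp [536.3 434.  290.2] toolx yaw 170.0 q [ 0.52  0.35  1.46 -0.    1.34 -0.88] w 39.6 F [ 0.  -0.2  0.1]
turn frac [-0.002  0.003 -0.001] shift frac [-0.0024 -0.0031  0.8742]
```

>>> play_rows:
  motion:
    - [0,0,0,0,0,0.25,-1]
    - [0,0,0,0,0,0.5,-1]
    - [0,0,0,0,0,0.7,-1]
    - [0,0,0,0,0,0.8,-1]
    - [0,0,0,0,0,0.87,-1]
    - [0,0,0,0,0,0.87,-1]
    - [0,0,0,0,0,0.87,0.4]
    - [0,0,0,0,0,0.87,0.4]
    - [0,0,0,0,0,0.87,0.4]
    - [0,0,0,0,0,0.87,0.4]

```text
time: 8.85
eef_pos: [537.1, 434.0, 117.5]
tool_rot: [0.002, 0.087, 0.996, -0.0]
ft_force: [-0.3, -0.1, -0.3]
grip_width: 65.2
```

>>> play_rows:
  motion:
    - [0,0,0,0,0,-0.15,0.4]
    - [0,0,0,0,0,-0.4,0.4]
    - [0,0,0,0,0,-0.65,0.4]
    - [0,0,0,0,0,-0.9,0.4]
    - [0,0,0,0,0,-1,0.4]
    - [0,0,0,0,0,-1,0.4]

```text
time: 9.45
eef_pos: [537.6, 435.0, 323.2]
tool_rot: [0.006, 0.087, 0.996, 0.002]
ft_force: [0.1, 0.1, 0.5]
grip_width: 65.9
```

>>> play_rows:
  motion:
    - [0,0,0,0,0,-0.25,0.4]
    - [0,0,0,0,0,-0.5,0.4]
    - [0,0,0,0,0,-0.75,0.4]
    - [0,0,0,0,0,-0.9,0.4]
    - [0,0,0,0,0,-0.9,0.4]

```text
time: 9.95
eef_pos: [536.0, 434.6, 508.5]
tool_rot: [0.009, 0.087, 0.996, 0.005]
ft_force: [0.5, -0.6, 0.4]
grip_width: 66.1
```

```bash
python3 - <<'E'
from h import *
c=cam('wrist');cv2.imwrite('pics/w3.png',c['frame'])
goto((508,25,330),10.9)
E
```

```text
t 10.0 tcp [535.8 434.5 504.5] toolx yaw 170.0 q [ 0.52  0.25  1.19 -0.    1.68 -0.88] w 65.8 F [ 0.8  0.3 -1.3]
turn frac [ 0.007  0.018 -0.465] shift frac [-0.2127 -2.0441  0.4673]
```

View pics/w3.png

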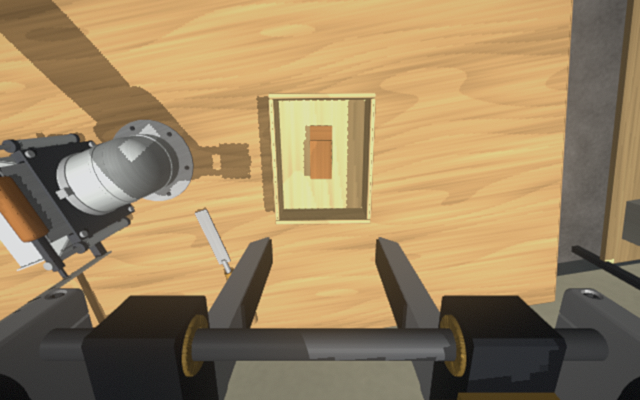

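The offcut lies flat in the bin at (320,155). On to the gate grip.

>>> play_rows:
  motion:
    - [0,0,0,-0.02,-0.25,0,0.2]
    - [0,0,0,-0.05,-0.5,0,0.2]
    - [0,0,0,-0.08,-0.75,0,0.2]
    - [0,0,0,-0.1,-1,0,0.2]
    - [0,0,0,-0.1,-1,0,0.2]
    - [0,0,0,-0.1,-1,0,0.2]

```text
time: 10.6
eef_pos: [520.7, 233.2, 499.9]
tool_rot: [0.004, 0.088, 0.996, 0.003]
ft_force: [-0.6, -0.5, 0.1]
grip_width: 56.5
```

>>> play_rows:
  motion:
    - [0,0,-0.15,-0.02,-0.25,0,0.0]
    - [0,0,-0.3,-0.05,-0.5,0,0.0]
    - [0,0,-0.46,-0.08,-0.75,0,0.0]
    - [0,0,-0.46,-0.11,-1,0,0.0]
    - [0,0.018,-0.46,-0.11,-1,0.2,0.0]
    - [0,0.018,-0.46,-0.11,-1,0.2,0.0]
    - [0,0.018,-0.46,-0.11,-1,0.2,0.0]

```text
time: 11.3
eef_pos: [507.6, 33.8, 457.3]
tool_rot: [-0.004, -0.093, 0.996, 0.003]
ft_force: [-0.4, -0.0, 0.3]
grip_width: 47.0
```

```bash
python3 - <<'E'
from h import *
c=cam('wrist');goto((508,25,196),10.9);f=c['frame'];W=pts(c);cv2.imwrite('pics/w4.png',f)
hsv=cv2.cvtColor(f,cv2.COLOR_BGR2HSV);br=cv2.inRange(hsv,(5,90,40),(25,255,255))>0
z=W[...,2];sel=br&(z>200)&(z<220)&(abs(W[...,1]-25)<80)&(abs(W[...,0]-510)<80)
k,lab,st,_=cv2.connectedComponentsWithStats(sel.astype(np.uint8));m=lab==1+np.argmax(st[1:,4])
v,u=np.nonzero(m);P=np.array([ray(c,a,b,210)[:2] for a,b in zip(u,v)],np.float32);q=cv2.minAreaRect(P);print(q,P.mean(0),np.nanmedian(z[m]),u.mean(),v.mean())
E
```

```text
t 11.35 tcp [507.9  34.  459. ] toolx yaw -169.3 q [-0.16 -0.18  1.71  0.    1.61 -1.92] w 46.7 F [-0.7 -0.1 -0.2]
turn frac [ 0.008 -0.005 -0.004] shift frac [ 0.004  -0.0498  0.9226]
((507.059326171875, 24.714820861816406), (87.77159881591797, 20.785133361816406), 11.16563892364502) [506.26047   24.429462] 210.08951537540614 315.3985815602837 190.73829787234044
```

View pics/w4.png

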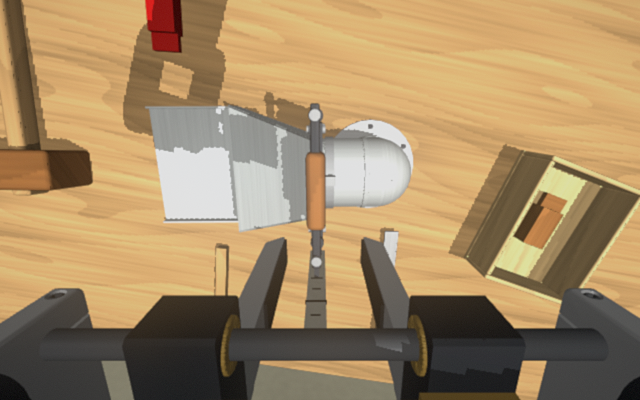

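The grip is at (315,191) with its top at z 210, and the strip lies clear of the body at (316,300). Descending.

>>> play_rows:
  motion:
    - [0,0,0,0.004,-0.05,0.2,0.0]
    - [0.008,0,0,0.004,-0.05,0.4,0.0]
    - [0.008,0,0,0.004,-0.05,0.6,0.0]
    - [0.008,0,0,0.004,-0.05,0.75,0.0]
    - [0.008,0,0,0.004,-0.05,0.85,0.0]
    - [0.008,0,0,0.004,-0.05,0.91,0.0]
    - [0.008,0,0,0.004,-0.05,0.93,0.0]
    - [0.008,0,0,0.004,-0.05,0.93,0.0]

```text
time: 12.15
eef_pos: [508.6, 25.5, 273.9]
tool_rot: [-0.001, -0.094, 0.996, -0.001]
ft_force: [-0.5, -0.9, 0.3]
grip_width: 47.3
```

```bash
python3 - <<'E'
from h import *
goto((507,24.6,194),10.9)
E
```

```text
t 12.15 tcp [508.6  25.5 273.9] toolx yaw -169.2 q [-0.17 -0.06  1.94 -0.    1.26 -1.93] w 47.3 F [-0.5 -0.9  0.3]
turn frac [-0.001 -0.004 -0.003] shift frac [ 0.0088 -0.0027  0.0074]
```

Close on the grip.

>>> play_rows:
  motion:
    - [0,0,0,0.005,-0.003,0.007,-1]
    - [0,0,0,0.005,-0.003,0.007,-1]
    - [0,0,0,0.005,-0.003,0.007,-1]
    - [0,0,0,0.005,-0.003,0.007,-1]
    - [0,0,0,0.005,-0.003,0.007,-1]
    - [0,0,0,0.005,-0.003,0.007,-1]
    - [0,0,0,0.005,-0.003,0.007,-1]
  force: 50

```text
time: 12.85
eef_pos: [507.8, 25.9, 273.2]
tool_rot: [-0.001, -0.094, 0.996, 0.001]
ft_force: [-0.6, 6.8, 3.1]
grip_width: 21.7
```

```bash
python3 - <<'E'
from h import *
goto((507,24.6,244),10.9)
for i in range(3): goto((507,24.6,244),10.9); cam('top')
E
```

```text
t 12.85 tcp [507.8  25.9 273.2] toolx yaw -169.2 q [-0.17 -0.06  1.94  0.    1.26 -1.93] w 21.7 F [-0.6  6.8  3.1]
turn frac [ 0.003 -0.002 -0.003] shift frac [ 0.0058 -0.0051 -0.2458]
t 12.85 tcp [507.8  25.9 273.2] toolx yaw -169.2 q [-0.17 -0.06  1.94  0.    1.26 -1.93] w 21.7 F [-0.6  6.8  3.1]
turn frac [ 0.003 -0.002 -0.003] shift frac [ 0.0058 -0.0051 -0.2458]
t 12.9 tcp [507.8  25.9 273.3] toolx yaw -169.2 q [-0.17 -0.06  1.94  0.    1.26 -1.93] w 21.8 F [-0.8  6.3  2.7]
turn frac [ 0.003 -0.002 -0.003] shift frac [ 0.0058 -0.0051 -0.2457]
t 12.95 tcp [507.8  26.  273.3] toolx yaw -169.2 q [-0.17 -0.06  1.94  0.    1.26 -1.93] w 21.6 F [-0.9  6.3  3.1]
turn frac [ 0.003 -0.002 -0.003] shift frac [ 0.0058 -0.0052 -0.2457]
```

>>> play_rows:
  motion:
    - [0,0,0,0,0.003,-0.03,-1]
    - [0,0,0,0,0.003,-0.07,-1]
    - [0,0,0,0,0.003,-0.11,-1]
    - [0,0,0,0,0.003,-0.15,-1]
    - [0,0,0,0,0.003,-0.19,-1]
    - [0,0,0,0,0.003,-0.22,-1]
    - [0,0,0,0,0.003,-0.24,-1]
    - [0,0,0,0,0.003,-0.25,-1]
    - [0,0,0,0,0.003,-0.25,-1]
    - [0,0,0,0,0.003,-0.25,-1]
  force: 55

```text
time: 14.0
eef_pos: [507.7, 26.1, 320.8]
tool_rot: [-0.001, -0.094, 0.996, 0.001]
ft_force: [7.2, -2.2, -13.7]
grip_width: 21.4
```

```bash
cat > chk.py <<'E'
from h import *
import sys
t=sys.argv[1]
goto((507,24.6,244),10.9)
c=cam('scene');f=c['frame'];np.savez(f's{t}.npz',**{k:v for k,v in c.items() if not isinstance(v,str)})
cv2.imwrite(f'pics/s{t}.png',cv2.resize(f[130:260,270:410],None,fx=5,fy=4.6,interpolation=cv2.INTER_CUBIC))
c=cam('wrist');cv2.imwrite(f'pics/ww{t}.png',c['frame']);np.savez(f'w{t}.npz',**{k:v for k,v in c.items() if not isinstance(v,str)})
E
python3 chk.py 5
```

```text
t 14.0 tcp [507.7  26.1 320.8] toolx yaw -169.2 q [-0.17 -0.11  1.9   0.    1.36 -1.93] w 21.4 F [  7.2  -2.2 -13.7]
turn frac [ 0.003 -0.003 -0.003] shift frac [ 0.005  -0.0065 -0.0081]
```

View pics/s5.png

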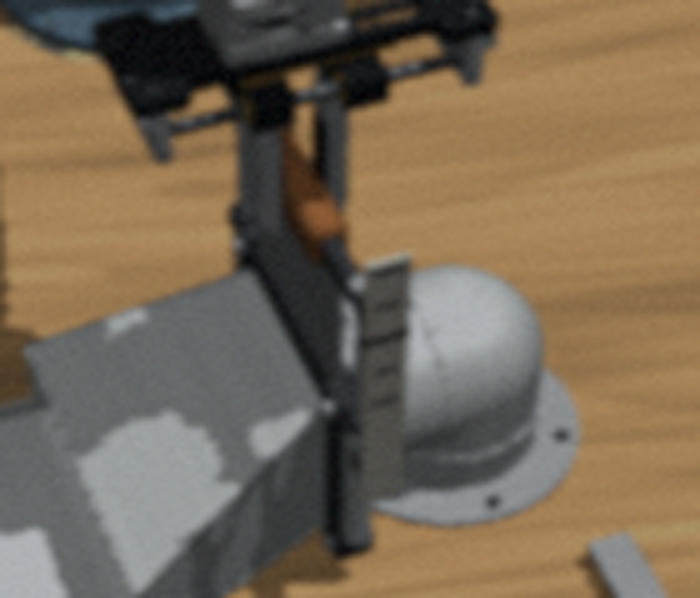

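View pics/ww5.png

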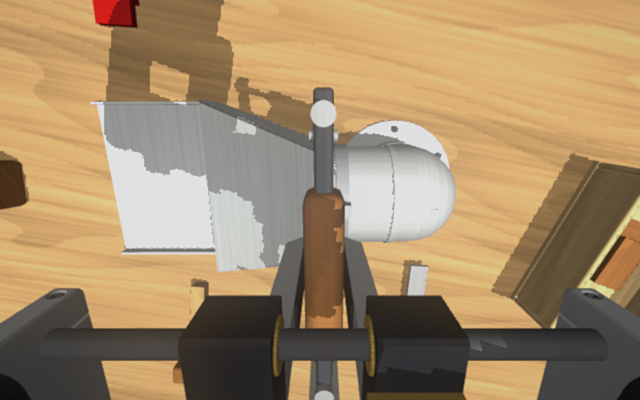

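```bash
cat > lift.py <<'E'
from h import *
import sys
c=dict(np.load('w%s.npz'%sys.argv[1]));f=c['frame'];W=pts(c);z=W[...,2]
H=np.array([508,25]);a=np.radians(10.9);d=W[...,:2]-H
hx=d[...,0]*np.cos(a)+d[...,1]*np.sin(a);hy=-d[...,0]*np.sin(a)+d[...,1]*np.cos(a)
m=(hx<-20)&(hx>-44)&(abs(hy)<7)&(z>190);print('wrist grip top',m.sum(),np.median(z[m]))
m=(hx<-50)&(hx>-75)&(abs(hy)<3)&(z>180);print('wrist yoke top',m.sum(),np.median(z[m]))
for t in sys.argv[2:]:
  c=dict(np.load(t));W=pts(c);z=W[...,2];d=W[...,:2]-H
  hx=d[...,0]*np.cos(a)+d[...,1]*np.sin(a);hy=-d[...,0]*np.sin(a)+d[...,1]*np.cos(a)
  for lo,hi in((20,45),(50,75),(75,96),(96,109)):
    m=(hx>lo)&(hx<hi)&(abs(hy)<9)&(z>175);print(t,lo,hi,m.sum(),np.percentile(z[m],[10,50,90]).round(1) if m.any() else '')
E
python3 lift.py 5 scene0.npz s5.npz top0.npz
```

```text
wrist grip top 3118 335.7252286745977
wrist yoke top 604 251.12926152807935
scene0.npz 20 45 83 [192.4 208.  211.5]
scene0.npz 50 75 44 [192.5 202.3 204.8]
scene0.npz 75 96 29 [179.8 200.7 208.3]
scene0.npz 96 109 0 
s5.npz 20 45 735 [253.3 448.2 528.1]
s5.npz 50 75 84 [188.7 241.  250.9]
s5.npz 75 96 46 [182.6 244.1 256.1]
s5.npz 96 109 2 [250.8 251.7 252.5]
top0.npz 20 45 53 [206.5 210.3 213.4]
top0.npz 50 75 32 [201.4 203.6 205.4]
top0.npz 75 96 26 [202.6 208.2 211.1]
top0.npz 96 109 9 [196.7 199.5 201.7]
```

>>> play_rows:
  motion:
    - [0,0,0,0,0,-0.015,-1]
    - [0,0,0,0,0,-0.025,-1]
    - [0,0,0,0,0,-0.025,-1]
    - [0,0,0,0,0,-0.025,-1]
    - [0,0,0,0,0,-0.025,-1]
    - [0,0,0,0,0,-0.025,-1]

```text
time: 14.7
eef_pos: [507.7, 26.0, 323.1]
tool_rot: [-0.001, -0.094, 0.996, 0.001]
ft_force: [8.0, -0.5, -14.4]
grip_width: 21.8
```

```bash
python3 chk.py 6; python3 lift.py 6 s6.npz
```

```text
t 14.7 tcp [507.7  26.  323.1] toolx yaw -169.3 q [-0.17 -0.11  1.89  0.    1.36 -1.93] w 21.8 F [  8.   -0.5 -14.4]
turn frac [ 0.003 -0.003 -0.004] shift frac [ 0.005  -0.0062  0.0037]
wrist grip top 3100 338.21825149282694
wrist yoke top 611 253.59407936564622
s6.npz 20 45 727 [255.4 451.6 530.2]
s6.npz 50 75 83 [185.2 229.4 252.7]
s6.npz 75 96 48 [191.6 246.8 258.9]
s6.npz 96 109 0
```

View pics/s6.png

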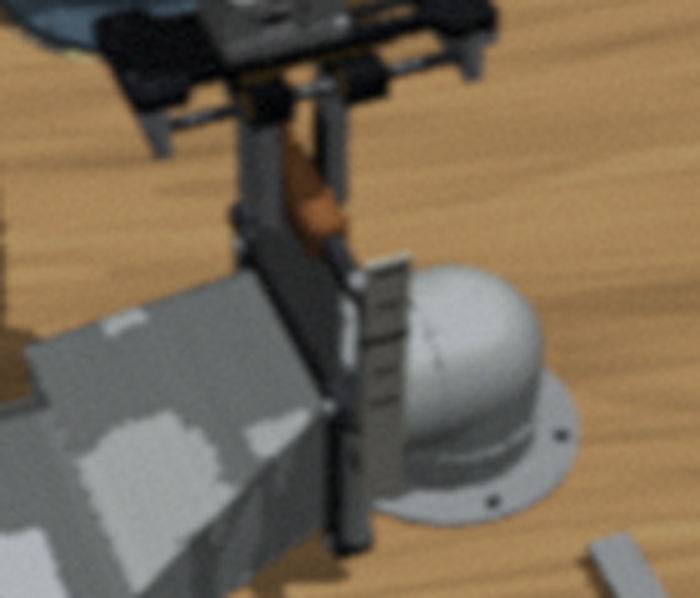

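```bash
python3 - <<'E'
from h import *
c=dict(np.load('w6.npz'));f=c['frame'];W=pts(c);z=W[...,2]
hsv=cv2.cvtColor(f,cv2.COLOR_BGR2HSV);br=cv2.inRange(hsv,(5,90,40),(25,255,255))>0
m=np.zeros_like(br);m[200:290,312:336]=1;m&=br&(z>240)&(z<280)
print(m.sum(),np.percentile(z[m],[5,25,50,75,95]))
for v in range(195,300,8): print(v,np.median(z[v,314:334]).round(1),end=' ')
# strip marks in scene
c=dict(np.load('s6.npz'));f=c['frame'];W=pts(c)
g=cv2.cvtColor(f,cv2.COLOR_BGR2GRAY)
print()
for v in range(184,222): print(v,g[v,343:352:2],np.round(W[v,343:352:4,2],0),np.round(W[v,347]))
E
```

```text
2154 [259.32297662 260.01265241 260.43352789 260.84414548 261.42293695]
195 256.1 203 259.5 211 260.8 219 260.4 227 260.4 235 260.6 243 260.6 251 260.8 259 260.7 267 260.4 275 260.6 283 260.5 291 260.7 299 260.7 
184 [133 135 137 143 148] [ 1. -1. -2.] [331. 115.  -1.]
185 [137 141 147 145 143] [  4.   1. 304.] [338. 113.   1.]
186 [145 150 147 128 111] [ -1. 303. 300.] [620.  48. 303.]
187 [141 135 111  83  80] [300. 300. 295.] [621.  48. 300.]
188 [109  95  66  52  77] [302. 297. 298.] [621.  48. 297.]
189 [90 57 50 60 80] [297. 294. 290.] [621.  48. 294.]
190 [93 63 66 73 90] [296. 290. 286.] [621.  48. 290.]
191 [91 73 74 75 98] [292. 287. 282.] [621.  48. 287.]
192 [ 81  74  74  72 101] [289. 284. 281.] [621.  48. 284.]
193 [ 70  71  73  77 104] [287. 280. 277.] [621.  49. 280.]
194 [64 76 76 69 99] [280. 277. 274.] [620.  49. 277.]
195 [67 72 62 63 90] [279. 272. 268.] [619.  49. 272.]
196 [61 61 55 61 92] [278. 273. 265.] [623.  48. 273.]
197 [ 63  67  63  69 107] [270. 263. 261.] [618.  50. 263.]
198 [ 64  67  73  70 114] [267. 260. 262.] [618.  50. 260.]
199 [ 65  72  75  72
[... 630 characters left out ...]
71  58  55  68 127] [225. 220. 114.] [620.  50. 220.]
211 [ 68  62  63  71 123] [222. 217. 109.] [621.  50. 217.]
212 [ 69  68  74  76 118] [217. 212. 109.] [620.  50. 212.]
213 [ 72  73  76  75 121] [215. 206. 109.] [618.  51. 206.]
214 [ 72  78  74  76 117] [209. 206. 107.] [621.  50. 206.]
215 [ 72  77  70  73 118] [202. 203. 104.] [621.  50. 203.]
216 [ 71  66  59  62 113] [202. 197. 100.] [619.  51. 197.]
217 [ 66  57  55  69 109] [198.  nan 101.] [nan nan nan]
218 [ 70  63  67  71 104] [194. 193.  97.] [622.  50. 193.]
219 [ 70  75  77  76 103] [193. 186.  92.] [620.  51. 186.]
220 [74 77 76 76 97] [188. 184.  91.] [621.  51. 184.]
221 [75 78 77 77 92] [182. 183.  88.] [623.  50. 183.]
```

```bash
python3 - <<'E'
from h import *
for i in range(20):
    c=cam('top')
    if i%5==0: s=r.state();print(s['time'],s['eef_pos'].round(2),s['ft_force'].round(1),s['grip_width'],abs(s['qvel']).max())
cv2.imwrite('pics/t7.png',c['frame'])
c=cam('wrist');z=pts(c)[...,2];print(np.median(z[211:290,314:334]),np.median(r.state()['eef_pos'][2]))
E
```

```text
14.85 [507.74  25.99 323.11] [  7.6   0.  -14.5] 21.634886415543775 0.0016317625810908659
15.1 [507.75  25.99 323.16] [  7.4   0.3 -14.3] 22.014671935013848 0.001705036919130948
15.35 [507.75  25.99 323.13] [  7.7   0.5 -14.5] 21.93978958094957 0.0016585790088261103
15.6 [507.76  26.   323.16] [  8.1   0.5 -14.9] 21.950284445923895 0.0033026067271673784
nan 323.1420660434012
```

View pics/t7.png

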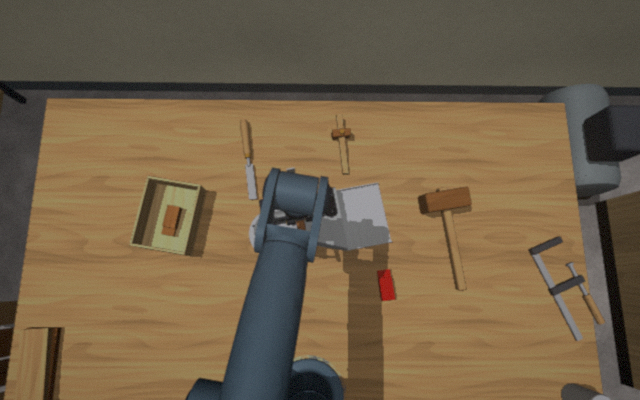

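The offcut is in the bin at (172,220). The mallet (450,230), chisel (248,160), gauge (342,140) and red block (386,285) look unmoved, and the gate is held steady. Handing in.

```bash
python3 -c "
from plant import r
print(r.sign_off())"
```

```text
the job is handed in; nothing more can be done
None
```

I put the offcut from the scoop in the scrap bin, then pulled the gate up by its grip to half open. The gripper is holding it there. I handed the job in at about 15.7 s.

- **Gate lift:** the first pull came up short at 47.5 mm, so I raised it a little more. It now reads 49.9 mm from the arm position and about 50.4 mm from the wrist camera's depth on the grip top (260.5 mm).
- **Steadiness:** over the last 0.75 s the height stayed within 0.05 mm, with about 14.5 N downward pull on the wrist. I saw no sign of the grip slipping.
- **Rest of the bench:** the last top view shows the offcut flat in the bin. The mallet, chisel, marking gauge and red look-alike appear where they were.
- **Checks that fell short:**
  - In the scene view the pointer's tip is hidden behind the scale strip. I confirmed its level from the lift, and the strip's depth puts the long mark at about 245 mm.
  - One last repeat of the wrist depth check gave no reading.
  - A sideways force of about 8 N stayed on the gripper.

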